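# Set the polisher's air regulator and lock its knob

### The job

Set the air supply for the polisher: turn the regulator's knob clockwise until the gauge needle stands on the green band, without letting it reach the red line. Then pull the knob straight up, rocking it a little so that its teeth mesh rather than forcing them, until it clicks fully up and is locked with the needle still on the green, and let go. Leave the jar, the bottle and the polishing pad where they stand.

Things in the scene. Friction and masses are not known exactly. Their poses are not given: they have to be found in the camera images.
- regulator: Compressed-air filter-regulator fixed to the bench: grey foot plate 130 x 110 mm, aluminium body 60 mm square (top at 160 mm) over a clear bowl, pipe on its +y side, coupling on its -y side (both below 150 mm), pressure gauge on its +x side. Origin under the knob's axis, on the bench; z up. It does not move.
- bonnet: Fixed neck (54 mm wide, 6 mm high) under the knob; origin on the knob's axis 160 mm above the bench. Hidden in the knob it has a ring of 12 plastic lock teeth (one per 30 degrees) that strip above 40 N in all. How they stand against the knob differs from run to run and cannot be seen. Meshed, the knob keeps about 0.03 rad of play, then springs (4 N m/rad).
- knob: Black round knob, 50 mm across, 42 mm tall, vertical axis, lower rim 172 mm above the bench when down; white line on top. Origin on the axis at the lower rim; rises and turns with the knob. Clockwise from above raises the needle: needle = 0.2 x knob angle. Takes 0.15 N m to turn, stays where left; stops at zero pressure and far above the red line.
- knob_top (a point): Centre of the knob's top face, on its axis, 42 mm above its lower rim (214 mm above the bench when down, 222 mm when locked).
- knob_lift (a joint): Lift of the knob, m: 0 down (turns freely), 0.008 fully up (locked; an orange ring shows below). A click detent resists with up to 9 N in the first 4 mm, then draws it up to 8 mm, where it stays. From 2 mm up its teeth meet the lock teeth: mostly tooth on tooth, and it stops 2 to 3 mm up until turned a little (at most 0.25 rad either way) to mesh.
- needle (a joint): Angle of the black gauge needle, rad, clockwise seen facing the dial; 0 at zero pressure, where the run starts.
- set_band (a joint): Angle of the middle of the green band on the dial, on the needle's scale, rad; it reaches 0.12 rad to either side. The red line stands 0.30 rad above this. The band stays where it is.
- gauge_face (a point): Centre of the dial of the round pressure gauge, 100 mm wide, white, on the regulator's +x side; the dial looks up and outward, tilted 40 degrees from level towards the regulator's +x. All of the gauge lies below 160 mm.
- wax_jar: Loose white jar with red lid, 72 mm wide, 62 mm high; origin under its centre.
- cleaner_bottle: Loose white bottle, 58 mm wide, 150 mm high; origin under its centre.
- polishing_pad: Loose yellow round polishing pad, 80 mm wide, lying flat with its thin shank up, 62 mm high; origin under its centre.
- needle_tip (a point): Tip of the needle, 41 mm from the centre of the dial.
- band_mid (a point): Middle of the green band, 41 mm from the centre of the dial; x points outward along the dial's radius, y counter-clockwise (back towards lower pressure).
There are look-alikes about, which are no part of the job. Of the things that look like the regulator, the smaller one is meant.

How it is judged:
On the way, in this order (a step that is already met when the one before it is completed fails the run):
1. the needle stands on the green band with the knob still down (y of needle_tip in the frame of band_mid between -0.0049 and 0.0049 m and value of joint knob_lift below 0.0015 m), for 0.2 s.
2. the knob is pulled fully up (value of joint knob_lift above 0.0065 m), for 0.2 s.
At the end, for the whole second after the job is handed in: The knob is up in its lock (lifted at least 6.5 of its 8 mm), released and at rest, with the needle's tip within 4.9 mm (0.12 rad) of the middle of the green band; jar, bottle and polishing pad within 15 mm of where they started (y of needle_tip in the frame of band_mid between -0.0049 and 0.0049 m and value of joint knob_lift above 0.0065 m and velocity of joint knob_lift below 0.01 m/s and distance of each of wax_jar, cleaner_bottle, polishing_pad from where it was at the start of the episode below 0.015 m); the robot touches nothing.
It fails at once if the needle reaches the red line (0.30 rad above the middle of the green band) (y of needle_tip in the frame of band_mid below -0.0121 m).
It fails at once if the lock teeth are forced: more than 40 N between the knob's teeth and the ring of teeth (contact force between knob and bonnet above 40 N).
It fails at once if the jar is moved by more than 15 mm (distance of wax_jar from where it was at the start of the episode above 0.015 m).
It fails at once if the bottle is moved by more than 15 mm (distance of cleaner_bottle from where it was at the start of the episode above 0.015 m).
It fails at once if the polishing pad is moved by more than 15 mm (distance of polishing_pad from where it was at the start of the episode above 0.015 m).
It also fails if it takes over 69 s, if anything falls off the work surface, if the arm or the gripper's body presses on something with over 40 N, if the wrist force passes 120 N, or if a joint passes its speed limit or range.

### The arm

A 6-joint arm with a two-finger parallel gripper is mounted at the origin on the work surface. World frame = base frame: x ahead of the robot, y to its left, z up, the work surface at z = 0. Lengths are in m, angles in rad, forces in N, time in s.
With the tool pointing down it reaches from about 0.275 to 0.825 m from the base axis. Payload 5.2 kg.
Tool frame: the origin (TCP) lies on the front face of the gripper's body, between the roots of the fingers; the fingertips stand 84 mm ahead of it and the grasp point (between the pads) lies 65 mm ahead of it; y points along the fingers, x is the direction in which the jaws open and shut, and the axes are right-handed (so a half turn about y gives the same grasp; the last joint's range is limited). The gripper opens to 93 mm and grips with 3 to 60 N. Pads are 15 mm wide; open, the fingers measure 128 mm over their backs; the gripper's body (75 mm by 188 mm) begins 65 mm behind the grasp point.
Start: joints at [1.03, 0.259, 1.535, -0, 1.348, -0.203], TCP at [0.182, 0.519, 0.303] pointing down, gripper open.
Joint ranges: [-3.14, 3.14], [-0.91, 2.08], [0.19, 2.58], [-1.22, 4.36], [0.22, 2.71], [-3.12, 3.12]. Speed limits (rad/s): [2.57, 2.57, 3.14, 3.14, 3.14, 3.14].

### API

Orientations are given as a 3x3 rotation matrix whose columns are the frame's x, y, z axes.
In Python, from plant import env gives the robot as it stands. The module is installed in compiled form; this text tells all that it offers.
- The arm moves only by the tool send_rows, never from a script. Its argument "targets" is a list of rows, each a list of 6 numbers: the shift along the tool's x, y, z in units of 25 mm (1.0 is 25 mm), then the turn, a rotation vector about the tool's x, y, z in units of 6 degrees (1.0 is 6 degrees). In form: [[dx, dy, dz, wx, wy, wz], ...]. A call has 1 to 12 rows; each row shifts and turns the commanded pose from where the row before left it, along the tool's axes as they then stand; what a row does not reach is not made up. A row lasts 1/10 s, in which the tool goes at most 50 mm and 8.59 degrees, less where a joint would pass 70% of its speed; a pose out of reach is approached as far as the arm can. A call is refused whole if a number of a shift passes 1 or a number of a turn 1, either way. A call with a gripper value outside its range is refused whole. "jaw" is the opening, from -1 (shut) to 1 (fully open), set as the call begins (left out, the last holds). The fingers move at their own pace and stop on an object; "newtons" is the grip in N (left out, the last holds). Time passes only in rows, so rows that do not move let the fingers close. It gives the time, the measured TCP pose, the force and the opening at its end, in the units of the state.
- env.sense(): the state, without advancing time (a new reading comes with each control period).
- env.get_image(name): name is "side" or "top" or "wrist"; returns (picture, depth): 480x640x3 uint8, red, green, blue; 480x640 float32, m along the optical axis (not along the pixel's ray), 0 where there is no reading.
- env.camera_model(name): a dict with "fx", "fy", "cx", "cy" (pixels), "rvec" (rotation vector, rad) and "tvec" (3), from world to camera coordinates, as OpenCV has them. Camera axes: x right, y down, z forward; pixel columns grow to the right and rows downward; lengths in m; the calibration is good to about 2 mm. A picture is of the moment at which its call begins: read the wrist's pose just before it. camera_model takes no time and is no camera call; for the wrist camera it gives the pose at the moment of the call.
- env.sign_off(): hands the job in, once; it reports no verdict.
Trained networks look in the newest picture that a camera, given by its name, has taken for a name from the list of things; names that differ only in an ending like _2 or _b are one class to them, and where a whole thing is asked for, a point or a joint stands for the part that bears it (a point fixed in the world has none). Each returns a list of dicts, best first, with "score" (0 to 1); they miss things now and then, are a little off and sometimes report something else, mostly with a low value. They report only what shows in the picture. A call takes as long as a camera call. They do not tell look-alikes from the thing itself.
- env.look_for(name, camera): "centre" ([column, row] in pixels, amid what is visible of it).
The state is a dict: "time_s": time; "q": joint angles; "qd": joint speeds; "joint_torque": joint torques, N m; "ee_pos": TCP position; "ee_rot": TCP orientation; "ft_force": force on the tool from outside, world axes, zero at the start; "ft_torque": the same for the moment, N m; "width": opening from 0.0 (shut) to 1.0 (fully open).
Only numpy, scipy, OpenCV 4.12 (cv2) and the standard library are available. Lean on these libraries where they do the work, as an engineer would, in place of code of your own. Each camera call takes 0.05 s, during which the arm holds its last target.

## Working session

There is one attempt and no reset: what is moved stays moved. The work goes in short steps, Python scripts to look and compute and a tool call to move; the robot and the scene stay as the last step left them, time stands still between calls to the robot, and variables do not carry over. Pictures are saved under pics/ and viewed, and the job is handed in when it is done.

Besides the shell and the picture viewer there is one more tool, called after "Request:" by a JSON object that holds its "api" and its "payload", one argument or row to a line. send_rows: Moves the arm, as the interface text tells. Its arguments: {"type":"object","properties":{"targets":{"type":"array"},"jaw":{"type":"number"},"newtons":{"type":"number"}},"required":["targets"]}

```bash
mkdir -p pics
cat > h.py <<'E'
import numpy as np, cv2, json
from plant import env
def snap(c,fn):
    im,d=env.get_image(c); cv2.imwrite(f'pics/{fn}.png',im[:,:,::-1]); np.savez(f'pics/{fn}.npz',d=d,im=im,**{k:np.array(v) for k,v in env.camera_model(c).items()}); return im,d
def load(fn): return np.load(f'pics/{fn}.npz')
def ray(m,u,v):
    R=cv2.Rodrigues(np.array(m['rvec'],float))[0]; t=np.array(m['tvec'],float).ravel()
    return -R.T@t, R.T@np.array([(u-m['cx'])/m['fx'],(v-m['cy'])/m['fy'],1.])
def pt(m,d,u,v):
    o,r=ray(m,u,v); w=d[int(v)-1:int(v)+2,int(u)-1:int(u)+2]; return o+r*np.median(w)
def proj(m,P):
    return cv2.projectPoints(np.atleast_2d(np.array(P,float)),np.array(m['rvec'],float),np.array(m['tvec'],float),np.array([[m['fx'],0,m['cx']],[0,m['fy'],m['cy']],[0,0,1.]],float),None)[0].reshape(-1,2)
E
python3 - <<'E'
from h import *
print(env.sense())
for c in ['top','side','wrist']:
    im,d=snap(c,c+'0'); m=env.camera_model(c)
    for n in ['regulator','knob','knob_top','gauge_face','needle','wax_jar','cleaner_bottle','polishing_pad']:
        try:
            for r in env.look_for(n,c)[:3]:
                u,v=r['centre']; print(c,n,round(r['score'],2),np.round([u,v]),np.round(pt(m,d,u,v),3))
        except Exception as e: print(c,n,e)
E
```

```text
{'time_s': 0.0, 'q': array([ 1.03023963e+00,  2.59354272e-01,  1.53606355e+00, -1.05275930e-05,
        1.34796728e+00, -2.02835059e-01]), 'qd': array([ 0.00149939, -0.00015257,  0.0004789 , -0.00022408, -0.00045721,
        0.00116773]), 'joint_torque': array([-1.84126271e-03, -4.37312579e+01, -2.83994991e+01,  7.17053795e-02,
        4.12187981e-02, -1.16409533e-04]), 'ee_pos': array([0.18203474, 0.51859852, 0.30191933]), 'ee_rot': array([[ 3.31335286e-01, -9.13614249e-04, -9.43512635e-01],
       [ 9.43511440e-01, -1.54216850e-03,  3.31336360e-01],
       [-1.75776908e-03, -9.99998394e-01,  3.51030656e-04]]), 'ft_force': array([-0.26745439,  1.46984026, -0.09180999]), 'ft_torque': array([-0.00843913,  0.0785477 ,  0.04637867]), 'width': 0.9998890176148971}
top regulator 0.72 [296. 300.] [0.493 0.075 0.213]
top regulator 0.72 [423. 196.] [ 0.651 -0.161  0.224]
top regulator 0.68 [304. 252.] [0.593 0.054 0.125]
top knob 0.9 [448. 176.] [ 0.661 -0.19   0.294]
top knob 0.88 [300. 295.] [0.501 0.068 0.214]
top knob_top 0.89 [448. 175.] [ 0.662 -0.19   0.294]
top knob_top 0.7 [294. 299.
[... 435 characters left out ...]
-0.095  0.147]
side regulator 0.73 [271. 188.] [ 0.674 -0.121  0.163]
side regulator 0.7 [359. 278.] [0.507 0.157 0.143]
side knob 0.88 [275. 126.] [ 0.668 -0.156  0.278]
side knob 0.64 [366. 224.] [0.499 0.101 0.206]
side knob_top 0.91 [278. 128.] [ 0.663 -0.156  0.273]
side knob_top 0.7 [366. 222.] [0.498 0.101 0.21 ]
side knob_top 0.34 [368. 223.] [0.496 0.101 0.208]
side gauge_face 0.86 [225. 174.] [ 0.77  -0.153  0.178]
side gauge_face 0.78 [314. 261.] [0.578 0.104 0.138]
side gauge_face 0.19 [360. 279.] [0.506 0.16  0.144]
side wax_jar 0.89 [325. 380.] [0.552 0.284 0.053]
side cleaner_bottle 0.69 [378. 204.] [ 0.468 -0.094  0.149]
side polishing_pad 0.97 [260. 348.] [0.655 0.201 0.037]
```

View pics/top0.png

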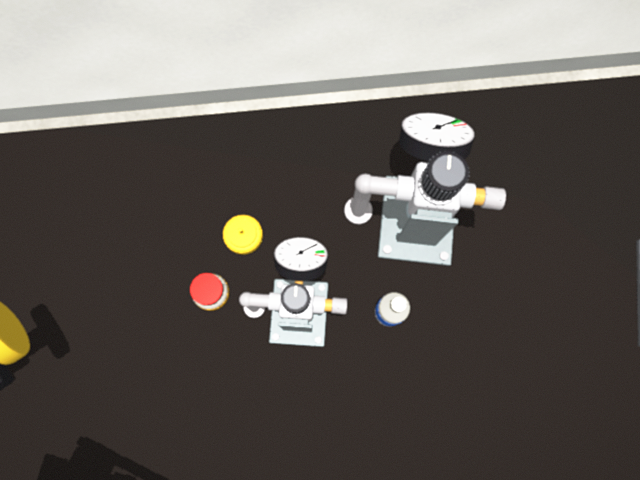

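View pics/side0.png

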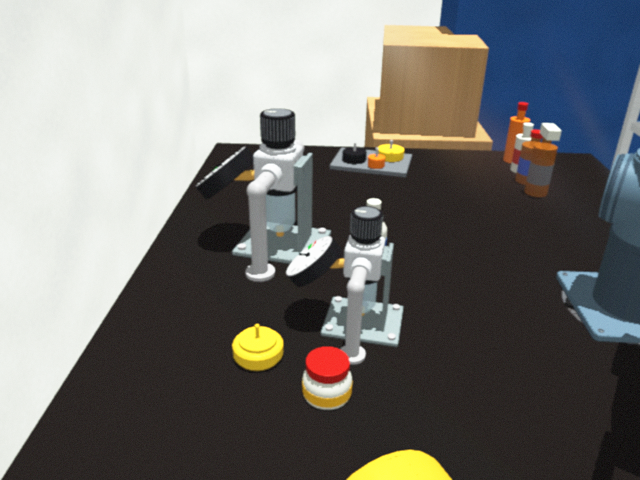

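Run:
```python
from h import *
im=cv2.imread('pics/top0.png'); cv2.imwrite('pics/c1.png',cv2.resize(im[210:340,220:390],None,fx=4.5,fy=4.5,interpolation=cv2.INTER_CUBIC))
```

```text
(no output)
```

View pics/c1.png

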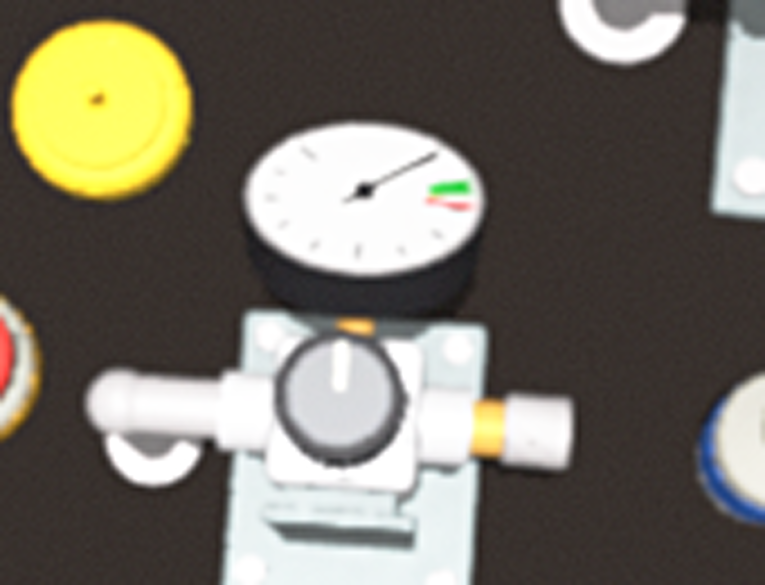

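View pics/wrist0.png

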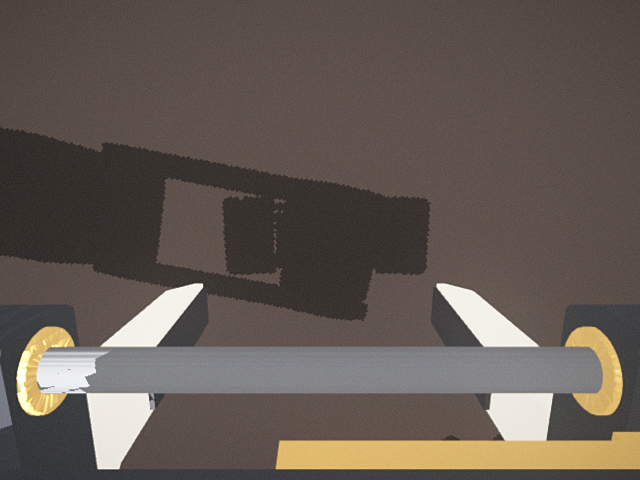

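Run:
```python
from h import *
for c in ['top','side','wrist']:
    m=env.camera_model(c); R=cv2.Rodrigues(np.array(m['rvec']))[0]; o,r=ray(m,m['cx'],m['cy']); print(c,m['fx'],np.round(o,3),np.round(r,3))
    if c=='wrist':
        s=env.sense(); T=s['ee_rot']; print('in tool: pos',np.round(T.T@(o-s['ee_pos']),4),'axes(x,y,z cols)\n',np.round(T.T@R.T,3))
z=load('top0'); d=z['d']; im=z['im']
# knob top: gray pixels with depth point z ~0.214
uu,vv=np.meshgrid(np.arange(640),np.arange(480))
o,_=ray(z,0,0); R=cv2.Rodrigues(z['rvec'])[0]
P=np.stack([(uu-z['cx'])/z['fx']*d,(vv-z['cy'])/z['fy']*d,d],-1)@R+o
def dump(box):
    pass
mk=(np.abs(P[...,2]-.214)<.006)&(uu>270)&(uu<325)&(vv>270)&(vv<330)
q=P[mk]; print('knob top',mk.sum(),q.mean(0),q.min(0),q.max(0))
print('center px',np.round(proj(z,[[*q.mean(0)[:2],.214]]),1))
# gauge: white pixels
g=(im.min(2)>150)&(uu>270)&(uu<330)&(vv>232)&(vv<276)&(P[...,2]>.07)
q=P[g]; c=q.mean(0); U,S,V=np.linalg.svd(q-c); n=V[2]*np.sign(V[2][2]); print('gauge',g.sum(),c,n,np.degrees(np.arccos(n[2])),np.arctan2(n[1],n[0]), S)
# foot plate corners
f=(np.abs(P[...,2]-.008)<.012)&(im.min(2)>110)&(uu>260)&(uu<340)&(vv>270)&(vv<350)
print(f.sum()); r=cv2.minAreaRect((P[f][:,:2]*1000).astype(np.float32)); print(r)
```

```text
top 568.3355246259464 [0.378 0.05  1.167] [ 0.211 -0.018 -0.977]
side 558.4142011819923 [0.54  0.873 0.601] [ 0.038 -0.882 -0.47 ]
wrist 427.3225797687689 [0.12  0.54  0.384] [ 0.228 -0.081 -0.97 ]
in tool: pos [-0.0003 -0.0812  0.0658] axes(x,y,z cols)
 [[ 1.     0.001 -0.001]
 [ 0.001 -0.242  0.97 ]
 [ 0.001 -0.97  -0.242]]
knob top 693 [0.49775463 0.07558349 0.21362128] [0.47384447 0.05036704 0.20807309] [0.5232848  0.10016873 0.21948758]
center px [[295.3 297.6]]
gauge 1313 [0.58907273 0.06147402 0.12786978] [ 0.95736283 -0.12319369  0.26130391] 74.85255445504202 -0.1279769668211484 [2.48255241 0.87878622 0.53778199]
1598
((494.9853515625, 81.168701171875), (148.72836303710938, 132.02061462402344), 80.42047119140625)
```

```bash
cat >> h.py <<'E'
def dial(z,pxs,c,yaw,tilt=np.radians(40)):
    # angle measured clockwise facing dial, from radial 'up' dir ; returns (angle, radius)
    n=np.array([np.sin(tilt)*np.cos(yaw),np.sin(tilt)*np.sin(yaw),np.cos(tilt)])
    e2=np.array([-np.sin(yaw),np.cos(yaw),0]); e1=np.cross(e2,n) # e1: downhill outward(+x,-z)
    out=[]
    for u,v in pxs:
        o,r=ray(z,u,v); s=((c-o)@n)/(r@n); p=o+r*s-c
        out.append((np.arctan2(-(p@e2),p@e1),np.hypot(p@e2,p@e1)))  # clockwise from e1
    return np.array(out)
E
python3 - <<'E'
from h import *
z=load('top0'); im=z['im'].astype(int); d=z['d']
# dial center px from crop: /4.5+offset
b=lambda x,y:(x/4.5+220-.39,y/4.5+210-.39)
hub=b(364,190)
wm=((im.min(2)>150)).astype(np.uint8); wm[:, :270]=0; wm[:,335:]=0; wm[:232]=0; wm[273:]=0
cs,_=cv2.findContours(wm,cv2.RETR_EXTERNAL,cv2.CHAIN_APPROX_NONE); k=max(cs,key=cv2.contourArea); print('ell',cv2.fitEllipse(cv2.convexHull(k)),'hub',hub)
for yaw in(-.14,-.17):
  for hgt in (None,):
    n=np.array([np.sin(.698)*np.cos(yaw),np.sin(.698)*np.sin(yaw),np.cos(.698)])
    o,r=ray(z,*hub); s=np.median(d[int(hub[1])-2:int(hub[1])+3,int(hub[0])-2:int(hub[0])+3]); c=o+r*s
    a=dial(z,[b(436,155),b(450,188),b(450,202),b(245,190),b(484,197),b(358,272),b(364,124)],c,yaw)
    print(yaw,c); print(np.round(a,3).tolist())
E
```

```text
ell ((300.439697265625, 253.65977478027344), (33.1876106262207, 52.321170806884766), 91.43211364746094) hub (300.4988888888889, 251.83222222222224)
-0.14 [0.59398896 0.06066303 0.12290321]
[[0.844, 0.039], [1.465, 0.036], [1.724, 0.036], [-1.639, 0.049], [1.596, 0.05], [3.131, 0.053], [-0.056, 0.046]]
-0.17 [0.59398896 0.06066303 0.12290321]
[[0.807, 0.039], [1.419, 0.036], [1.677, 0.036], [-1.686, 0.049], [1.549, 0.05], [3.108, 0.053], [-0.079, 0.046]]
```

Candidates for the regulator: the small one (knob at top px (296,298), knob height 0.214) and the large one (knob at (448,176), 0.294). The smaller is meant, and its 214 mm top matches. The close crop shows the needle at about (317,244) and the green band at about (320,252), roughly 0.6 rad clockwise.

Request:
{"api": "send_rows", "payload": {
  "targets": [
    [-0.7,-0.1,-0.99,0,0,0],
    [-0.7,-0.1,-0.99,0,0,0],
    [-0.7,-0.1,-0.99,0,0,0],
    [-0.7,-0.1,-0.99,0,0,0],
    [-0.7,-0.1,-0.99,0,0,0],
    [-0.7,-0.1,-0.99,0,0,0],
    [-0.7,-0.1,-0.99,0,0,0],
    [-0.7,-0.1,-0.99,0,0,0],
    [-0.7,-0.1,-0.99,0,0,0],
    [-0.7,-0.1,-0.99,0,0,0],
    [-0.7,-0.1,-0.99,0,0,0],
    [-0.7,-0.1,-0.99,0,0,0]
  ],
  "jaw": 1
}}

```text
time_s: 2.55
ee_pos: [0.3934, 0.2213, 0.333]
ee_rot: [[0.331, 0.0, -0.943], [0.943, 0.0, 0.331], [0.0, -1.0, -0.0]]
ft_force: [0.2, 0.7, 0.0]
width: 1.001
```

```bash
cat >> h.py <<'E'
def go(target,yaw=None):
    s=env.sense(); T=s['ee_rot']; d=T.T@(np.array(target)-s['ee_pos'])/.025
    a=np.arctan2(T[1,0],T[0,0]); print('pos',np.round(s['ee_pos'],4),'yaw',round(a,3),'q6',round(s['q'][5],3),'F',np.round(s['ft_force'],1),'w',round(s['width'],3),'t',s['time_s'])
    print('tilt y-axis',np.round(T[:,1],4),'units',np.round(d,2), 'wy units', None if yaw is None else round((a-yaw)/np.radians(6),2))
E
python3 -c "
from h import *
go([.4978,.0756,.333],1.38)"
```

```text
pos [0.3934 0.2213 0.333 ] yaw 1.233 q6 -0.969 F [0.2 0.7 0. ] w 1.001 t 2.55
tilt y-axis [ 5.e-04  2.e-04 -1.e+00] units [-4.11  0.   -5.87] wy units -1.4
```

Request:
{"api": "send_rows", "payload": {
  "targets": [
    [-0.68,0,-0.98,0,0,0],
    [-0.68,0,-0.98,0,0,0],
    [-0.68,0,-0.98,0,0,0],
    [-0.69,0,-0.98,0,0,0],
    [-0.69,0,-0.98,0,0,0],
    [-0.69,0,-0.97,0,0,0],
    [0,0,0,0,-0.7,0],
    [0,0,0,0,-0.7,0],
    [0,0,0,0,0,0]
  ]
}}

```text
time_s: 3.45
ee_pos: [0.4974, 0.0764, 0.3327]
ee_rot: [[0.19, -0.0, -0.982], [0.982, -0.0, 0.19], [-0.0, -1.0, 0.0]]
ft_force: [-0.4, 0.7, 0.0]
width: 0.997
```

Run:
```python
from h import *
go([.4978,.0756,.26],1.38)
im,d=snap('wrist','w1'); 
z=load('w1'); print(proj(z,[[.4978,.0756,.214]]))
for r in env.look_for('knob_top','wrist')[:2]: print(r)
snap('side','s1')
```

```text
pos [0.4974 0.0764 0.3327] yaw 1.38 q6 -1.449 F [-0.4  0.7  0. ] w 0.997 t 3.45
tilt y-axis [-2.e-04 -0.e+00 -1.e+00] units [-0.03  2.91 -0.02] wy units -0.0
[[318.44972705 278.72471268]]
{'centre': [316.5, 269.0], 'score': 0.72}
```

View pics/w1.png

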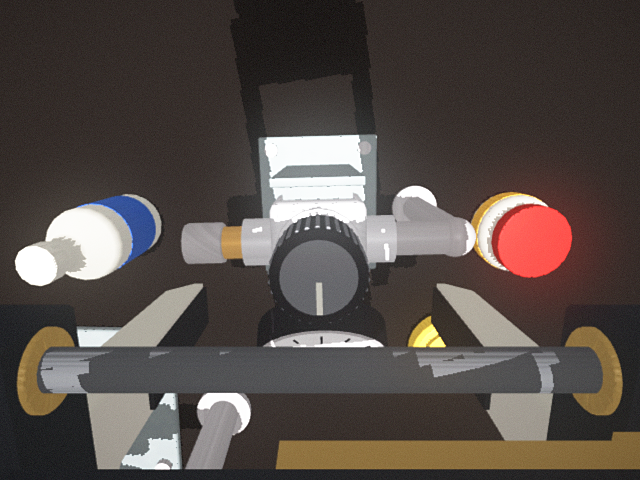

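View pics/s1.png

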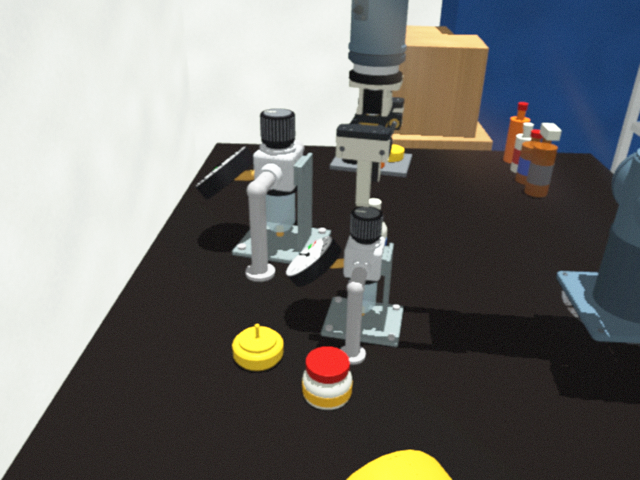

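Request:
{"api": "send_rows", "payload": {
  "targets": [
    [0,0.5,0,0,0,0],
    [0,0.5,0,0,0,0],
    [0,0.5,0,0,0,0],
    [0,0.5,0,0,0,0],
    [0,0.5,0,0,0,0],
    [0,0.42,0,0,0,0],
    [0,0,0,0,0,0]
  ]
}}

```text
time_s: 4.3
ee_pos: [0.4964, 0.0768, 0.2578]
ee_rot: [[0.19, -0.003, -0.982], [0.982, 0.0, 0.19], [-0.0, -1.0, 0.003]]
ft_force: [0.7, -0.0, 0.3]
width: 0.998
```

Request:
{"api": "send_rows", "payload": {
  "targets": [
    [0,0,0,0,0,0],
    [0,0,0,0,0,0],
    [0,0,0,0,0,0],
    [0,0,0,0,0,0],
    [0,0,0,0,0,0],
    [0,0,0,0,0,0],
    [0,0,0,0,0,0],
    [0,0,0,0,0,0]
  ],
  "jaw": -1,
  "newtons": 20
}}

```text
time_s: 5.1
ee_pos: [0.4973, 0.0762, 0.26]
ee_rot: [[0.19, 0.0, -0.982], [0.982, -0.001, 0.19], [-0.001, -1.0, -0.0]]
ft_force: [-2.5, -5.3, 2.6]
width: 0.534
```

Request:
{"api": "send_rows", "payload": {
  "targets": [
    [0,0,0,0,0.5,0],
    [0,0,0,0,1,0],
    [0,0,0,0,1,0],
    [0,0,0,0,1,0],
    [0,0,0,0,1,0],
    [0,0,0,0,1,0],
    [0,0,0,0,1,0],
    [0,0,0,0,1,0],
    [0,0,0,0,1,0],
    [0,0,0,0,1,0],
    [0,0,0,0,0.5,0],
    [0,0,0,0,0,0]
  ]
}}

```text
time_s: 6.3
ee_pos: [0.4972, 0.0762, 0.26]
ee_rot: [[0.945, -0.0, -0.326], [0.326, -0.001, 0.945], [-0.001, -1.0, -0.001]]
ft_force: [-2.2, -4.3, 3.5]
width: 0.537
```

Run:
```python
from h import *
go([.4978,.0756,.26],1.38-2.6); print(env.sense()['ft_torque'])
snap('top','t2')
im=cv2.imread('pics/t2.png'); cv2.imwrite('pics/c2.png',cv2.resize(im[210:340,220:390],None,fx=4.5,fy=4.5,interpolation=cv2.INTER_CUBIC))
```

```text
pos [0.4972 0.0762 0.26  ] yaw 0.332 q6 -0.401 F [-2.2 -4.3  3.5] w 0.537 t 6.3
tilt y-axis [-1.0e-04 -1.3e-03 -1.0e+00] units [ 0.01 -0.   -0.03] wy units 14.82
[-0.90821175  0.3517189  -0.05365295]
```

View pics/c2.png

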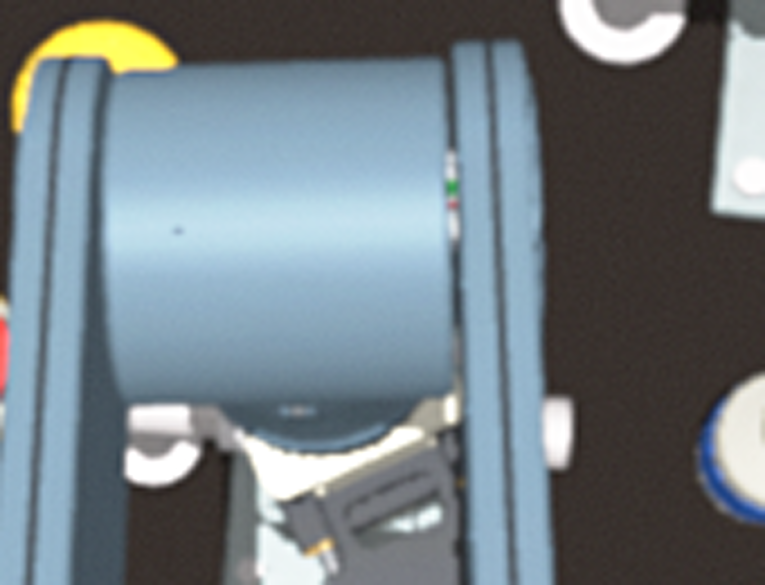

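Request:
{"api": "send_rows", "payload": {
  "targets": [
    [0,0,0,0,0.5,0],
    [0,0,0,0,1,0],
    [0,0,0,0,1,0],
    [0,0,0,0,1,0],
    [0,0,0,0,1,0],
    [0,0,0,0,1,0],
    [0,0,0,0,1,0],
    [0,0,0,0,1,0],
    [0,0,0,0,1,0],
    [0,0,0,0,1,0],
    [0,0,0,0,1,0],
    [0,0,0,0,1,0]
  ]
}}

```text
time_s: 7.55
ee_pos: [0.4971, 0.0761, 0.26]
ee_rot: [[0.641, -0.0, 0.767], [-0.767, -0.001, 0.641], [0.001, -1.0, -0.001]]
ft_force: [-2.7, -4.8, 4.0]
width: 0.537
```

Request:
{"api": "send_rows", "payload": {
  "targets": [
    [0,0,0,0,1,0],
    [0,0,0,0,0.8,0],
    [0,0,0,0,0.5,0],
    [0,0,0,0,0,0],
    [0,0,0,0,0,0]
  ]
}}

```text
time_s: 8.05
ee_pos: [0.4971, 0.0761, 0.26]
ee_rot: [[0.443, -0.0, 0.896], [-0.896, -0.001, 0.443], [0.001, -1.0, -0.001]]
ft_force: [-2.0, -4.4, 3.9]
width: 0.533
```

Run:
```python
from h import *
go([.4978,.0756,.26],1.38-3.1); print(env.sense()['ft_torque'])
snap('wrist','w2');snap('side','s2')
im=cv2.imread('pics/s2.png'); cv2.imwrite('pics/c3.png',cv2.resize(im[200:310,270:420],None,fx=5,fy=5,interpolation=cv2.INTER_CUBIC))
```

```text
pos [0.4971 0.0761 0.26  ] yaw -1.111 q6 1.043 F [-2.  -4.4  3.9] w 0.533 t 8.05
tilt y-axis [-3.0e-04 -1.4e-03 -1.0e+00] units [ 0.03 -0.    0.01] wy units 5.81
[-0.96004377  0.48705165 -0.03729377]
```

View pics/w2.png

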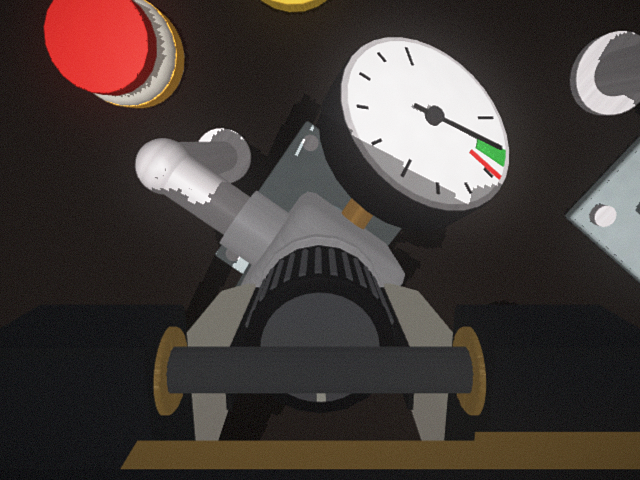

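View pics/c3.png

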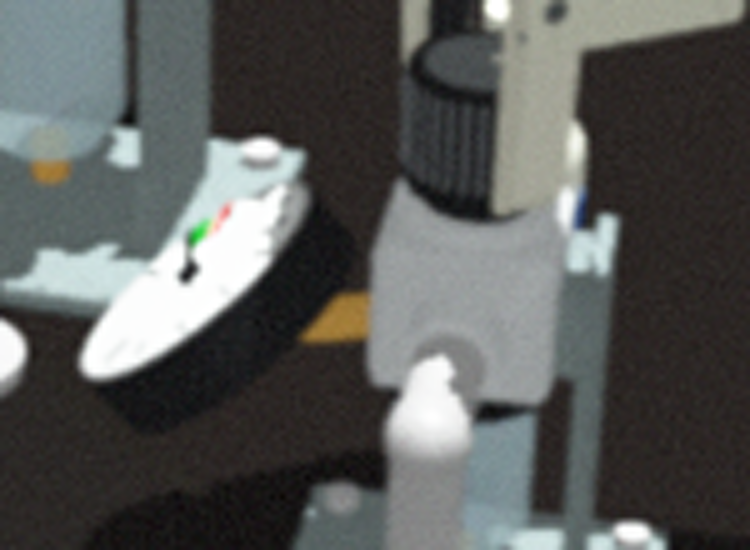

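```bash
cat >> h.py <<'E'
def gauge(z,hub=None,verbose=True,yaw=-0.16):
    """measure needle, green-mid, red angles from a wrist image by resampling the dial plane"""
    im=z['im']; d=z['d']
    c=np.array(C0)
    tilt=np.radians(40)
    if hub is not None:
        o,r=ray(z,*hub); h,w=int(hub[1]),int(hub[0]); c=o+r*np.median(d[h-2:h+3,w-2:w+3])
    n=np.array([np.sin(tilt)*np.cos(yaw),np.sin(tilt)*np.sin(yaw),np.cos(tilt)]); e2=np.array([-np.sin(yaw),np.cos(yaw),0]); e1=np.cross(e2,n)
    N=500; g=(np.arange(N)-N/2)/N*.11
    X,Y=np.meshgrid(g,-g) # img right = clockwise side? up=e1
    P=c+Y[...,None]*e1-X[...,None]*e2
    px=proj(z,P.reshape(-1,3)).reshape(N,N,2).astype(np.float32)
    return cv2.remap(im,px[...,0],px[...,1],cv2.INTER_LINEAR)[:,:,::-1],c
E
python3 - <<'E'
from h import *
z=load('w2')
w,c=gauge(z,(434,115)); print(c); cv2.imwrite('pics/d2.png',w)
R=dial(z,[(500,147),(492,152),(487,165),(434,115)],c,-.16); print(R)
E
```

```text
Traceback (most recent call last):
  File "h.py", line 29, in gauge
    c=np.array(C0)
               ^^
NameError: name 'C0' is not defined
```

```bash
sed -i 's/c=np.array(C0)/c=None/' h.py
python3 - <<'E'
from h import *
z=load('w2')
w,c=gauge(z,(434,115)); print(c); cv2.imwrite('pics/d2.png',w)
R=dial(z,[(500,147),(492,152),(487,165),(434,115)],c,-.16); print(R)
E
```

```text
[0.5918946  0.06039358 0.12684057]
[[1.27916923e+00 4.00503111e-02]
 [1.43446770e+00 3.55642323e-02]
 [1.70642138e+00 3.55560925e-02]
 [3.51353916e-01 1.99037650e-17]]
```

View pics/d2.png

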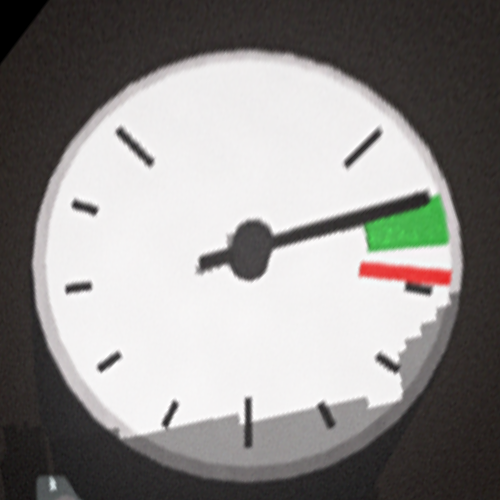

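Request:
{"api": "send_rows", "payload": {
  "targets": [
    [0,0,0,0,0.5,0],
    [0,0,0,0,1,0],
    [0,0,0,0,1,0],
    [0,0,0,0,1,0],
    [0,0,0,0,1,0],
    [0,0,0,0,0.8,0],
    [0,0,0,0,0.4,0],
    [0,0,0,0,0,0],
    [0,0,0,0,0,0],
    [0,0,0,0,0,0]
  ]
}}

```text
time_s: 9.15
ee_pos: [0.4971, 0.0762, 0.26]
ee_rot: [[-0.137, -0.0, 0.991], [-0.991, -0.001, -0.137], [0.001, -1.0, -0.0]]
ft_force: [-3.1, -4.9, 4.3]
width: 0.537
```

Run:
```python
from h import *
go([.4978,.0756,.26],1.38-3.1); print(env.sense()['ft_torque'])
snap('wrist','w3')
z=load('w3'); m=z; print(proj(z,[[.5919,.0604,.1268]]))
w,c=gauge(z,proj(z,[[.5919,.0604,.1268]])[0]); print(c); cv2.imwrite('pics/d3.png',np.hstack([w]))
```

```text
pos [0.4971 0.0762 0.26  ] yaw -1.708 q6 1.639 F [-3.1 -4.9  4.3] w 0.537 t 9.15
tilt y-axis [-4.0e-04 -1.3e-03 -1.0e+00] units [ 0.02 -0.    0.03] wy units 0.11
[-0.90303902  0.53753733 -0.06037052]
[[323.25100662  75.89136799]]
[0.591965   0.06038565 0.1263122 ]
```

View pics/d3.png

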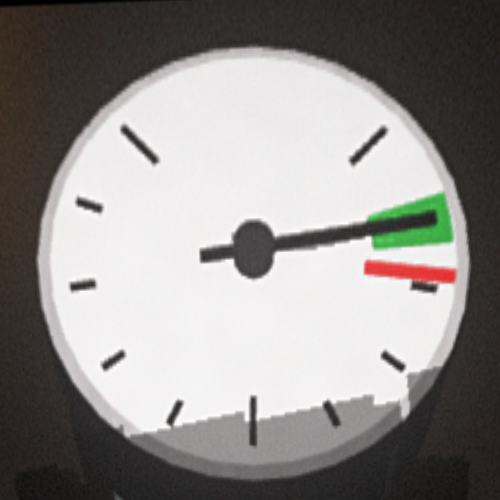

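View pics/w3.png

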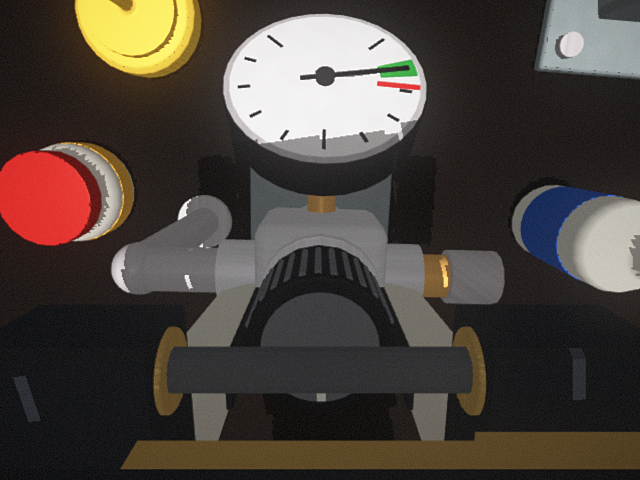

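Request:
{"api": "send_rows", "payload": {
  "targets": [
    [0,0,0,0,0,0],
    [0,0,0,0,0,0],
    [0,-0.04,0,0,0,0],
    [0,-0.04,0,0,0,0],
    [0,0,0,0,0,0],
    [0,0,0,0,0,0]
  ],
  "newtons": 30
}}

```text
time_s: 9.8
ee_pos: [0.4971, 0.0762, 0.2609]
ee_rot: [[-0.137, -0.001, 0.991], [-0.991, -0.001, -0.137], [0.001, -1.0, -0.001]]
ft_force: [-0.6, -5.1, -3.1]
width: 0.533
```

Run:
```python
from h import *
go([.4978,.0756,.26],1.38-3.1); print(env.sense()['ft_torque'])
```

```text
pos [0.4971 0.0762 0.2609] yaw -1.708 q6 1.639 F [-0.6 -5.1 -3.1] w 0.533 t 9.8
tilt y-axis [-0.0012 -0.0011 -1.    ] units [0.02 0.04 0.03] wy units 0.11
[-1.00225548e+00  1.44460763e-01  3.22994889e-04]
```

Request:
{"api": "send_rows", "payload": {
  "targets": [
    [0,-0.04,0,0,0,0],
    [0,0,0,0,0,0],
    [0,0,0,0,0,0]
  ]
}}

```text
time_s: 10.1
ee_pos: [0.4971, 0.0762, 0.2616]
ee_rot: [[-0.137, -0.002, 0.991], [-0.991, -0.001, -0.137], [0.001, -1.0, -0.001]]
ft_force: [1.6, -5.5, -5.0]
width: 0.534
```

Request:
{"api": "send_rows", "payload": {
  "targets": [
    [0,-0.04,0,0,0,0],
    [0,0,0,0,0,0],
    [0,0,0,0,0,0]
  ]
}}

```text
time_s: 10.4
ee_pos: [0.4971, 0.0762, 0.2624]
ee_rot: [[-0.137, -0.002, 0.991], [-0.991, -0.001, -0.137], [0.001, -1.0, -0.002]]
ft_force: [1.6, -4.4, -7.8]
width: 0.534
```

Request:
{"api": "send_rows", "payload": {
  "targets": [
    [0,-0.03,0,0,0,0],
    [0,0,0,0,0,0],
    [0,0,0,0,0,0]
  ]
}}

```text
time_s: 10.7
ee_pos: [0.4971, 0.0762, 0.2627]
ee_rot: [[-0.137, -0.002, 0.991], [-0.991, -0.001, -0.137], [0.001, -1.0, -0.002]]
ft_force: [2.5, -5.3, -10.1]
width: 0.534
```

Request:
{"api": "send_rows", "payload": {
  "targets": [
    [0,0,0,0,0.4,0],
    [0,0,0,0,0.4,0],
    [0,0,0,0,0,0]
  ]
}}

```text
time_s: 11.0
ee_pos: [0.4971, 0.0762, 0.2625]
ee_rot: [[-0.22, -0.002, 0.975], [-0.975, -0.001, -0.22], [0.001, -1.0, -0.002]]
ft_force: [3.7, -6.2, -11.5]
width: 0.532
```

Request:
{"api": "send_rows", "payload": {
  "targets": [
    [0,0,0,0,0.4,0],
    [0,0,0,0,0,0],
    [0,0,0,0,0,0]
  ]
}}

```text
time_s: 11.3
ee_pos: [0.4971, 0.0762, 0.2624]
ee_rot: [[-0.26, -0.002, 0.966], [-0.966, -0.001, -0.26], [0.002, -1.0, -0.002]]
ft_force: [3.5, -5.4, -11.8]
width: 0.534
```

Request:
{"api": "send_rows", "payload": {
  "targets": [
    [0,0,0,0,0.4,0],
    [0,0,0,0,0,0],
    [0,0,0,0,0,0]
  ]
}}

```text
time_s: 11.6
ee_pos: [0.4971, 0.0762, 0.2624]
ee_rot: [[-0.3, -0.002, 0.954], [-0.954, -0.001, -0.3], [0.002, -1.0, -0.002]]
ft_force: [3.1, -5.9, -11.1]
width: 0.533
```

Request:
{"api": "send_rows", "payload": {
  "targets": [
    [0,0,0,0,0.4,0],
    [0,0,0,0,0,0],
    [0,0,0,0,0,0]
  ]
}}

```text
time_s: 11.9
ee_pos: [0.4971, 0.0762, 0.2623]
ee_rot: [[-0.34, -0.002, 0.94], [-0.94, -0.001, -0.34], [0.002, -1.0, -0.002]]
ft_force: [2.2, -5.4, -11.8]
width: 0.534
```

Run:
```python
from h import *
go([.4978,.0756,.26],-1.708); print(env.sense()['ft_torque'])
snap('wrist','w4')
z=load('w4')
w,c=gauge(z,proj(z,[[.5919,.0604,.1268]])[0]); cv2.imwrite('pics/d4.png',np.hstack([w]))
snap('side','s4')
im=cv2.imread('pics/s4.png'); cv2.imwrite('pics/c4.png',cv2.resize(im[200:310,270:420],None,fx=5,fy=5,interpolation=cv2.INTER_CUBIC))
```

```text
pos [0.4971 0.0762 0.2623] yaw -1.918 q6 1.849 F [  2.2  -5.4 -11.8] w 0.534 t 11.9
tilt y-axis [-2.4e-03 -9.0e-04 -1.0e+00] units [0.01 0.09 0.04] wy units -2.0
[-0.91040006 -0.51998747  0.12509846]
```

View pics/d4.png

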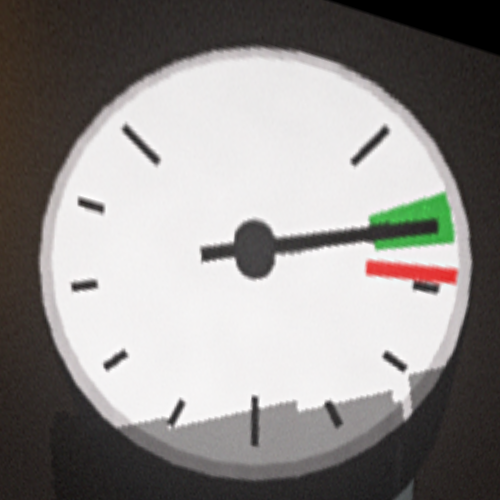

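View pics/c4.png

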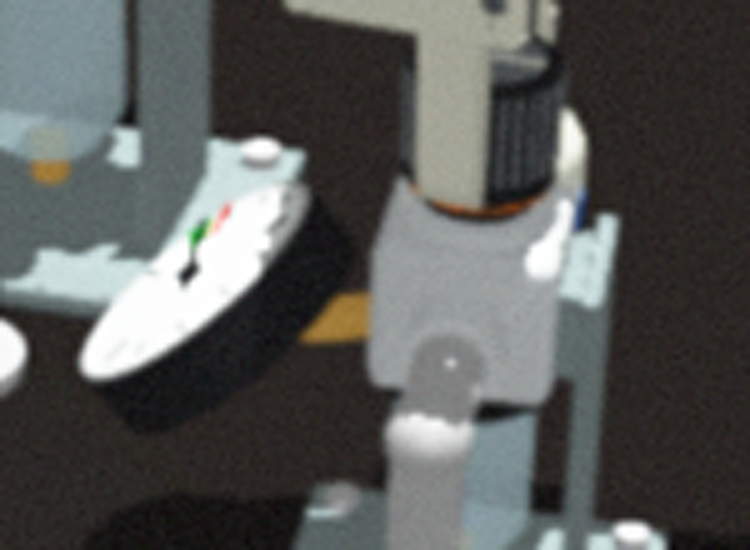

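Request:
{"api": "send_rows", "payload": {
  "targets": [
    [0,-0.02,0,0,0.4,0],
    [0,0,0,0,0,0],
    [0,0,0,0,0,0]
  ]
}}

```text
time_s: 12.3
ee_pos: [0.4971, 0.0762, 0.2624]
ee_rot: [[-0.379, -0.003, 0.925], [-0.925, -0.001, -0.379], [0.002, -1.0, -0.002]]
ft_force: [4.4, -4.4, -15.3]
width: 0.535
```

Request:
{"api": "send_rows", "payload": {
  "targets": [
    [0,0,0,0,0.4,0],
    [0,0,0,0,0,0],
    [0,0,0,0,0,0]
  ]
}}

```text
time_s: 12.6
ee_pos: [0.4971, 0.0762, 0.2624]
ee_rot: [[-0.418, -0.003, 0.909], [-0.909, -0.001, -0.418], [0.002, -1.0, -0.002]]
ft_force: [4.8, -4.1, -14.0]
width: 0.534
```

Request:
{"api": "send_rows", "payload": {
  "targets": [
    [0,0,0,0,-0.4,0],
    [0,0,0,0,0,0],
    [0,0,0,0,-0.4,0],
    [0,0,0,0,0,0],
    [0,0,0,0,-0.4,0],
    [0,0,0,0,0,0],
    [0,0,0,0,-0.4,0],
    [0,0,0,0,0,0]
  ]
}}

```text
time_s: 13.4
ee_pos: [0.4971, 0.0762, 0.2624]
ee_rot: [[-0.26, -0.003, 0.966], [-0.966, -0.001, -0.26], [0.001, -1.0, -0.003]]
ft_force: [4.1, -5.0, -15.6]
width: 0.533
```

Request:
{"api": "send_rows", "payload": {
  "targets": [
    [0,0,0,0,-0.4,0],
    [0,0,0,0,0,0],
    [0,0,0,0,-0.4,0],
    [0,0,0,0,0,0],
    [0,0,0,0,-0.4,0],
    [0,0,0,0,0,0]
  ]
}}

```text
time_s: 14.0
ee_pos: [0.4971, 0.0762, 0.2626]
ee_rot: [[-0.137, -0.003, 0.991], [-0.991, -0.001, -0.137], [0.001, -1.0, -0.002]]
ft_force: [3.7, -5.0, -13.2]
width: 0.534
```

Request:
{"api": "send_rows", "payload": {
  "targets": [
    [0,0,0,0,-0.3,0],
    [0,0,0,0,0,0],
    [0,0,0,0,0,0]
  ]
}}

```text
time_s: 14.3
ee_pos: [0.4971, 0.0762, 0.2636]
ee_rot: [[-0.106, -0.002, 0.994], [-0.994, -0.001, -0.106], [0.001, -1.0, -0.002]]
ft_force: [2.0, -5.0, -6.3]
width: 0.53
```

Request:
{"api": "send_rows", "payload": {
  "targets": [
    [0,0,0,0,-0.3,0],
    [0,0,0,0,0,0],
    [0,0,0,0,0,0]
  ]
}}

```text
time_s: 14.6
ee_pos: [0.4971, 0.0762, 0.2638]
ee_rot: [[-0.075, -0.002, 0.997], [-0.997, -0.001, -0.075], [0.001, -1.0, -0.002]]
ft_force: [0.8, -4.6, -6.2]
width: 0.535
```

Request:
{"api": "send_rows", "payload": {
  "targets": [
    [0,-0.04,0,0,0,0],
    [0,-0.04,0,0,0,0],
    [0,0,0,0,0,0],
    [0,0,0,0,0,0]
  ]
}}

```text
time_s: 15.0
ee_pos: [0.4971, 0.0762, 0.2669]
ee_rot: [[-0.075, -0.001, 0.997], [-0.997, -0.001, -0.075], [0.001, -1.0, -0.001]]
ft_force: [-1.3, -6.6, 0.3]
width: 0.534
```

Request:
{"api": "send_rows", "payload": {
  "targets": [
    [0,-0.04,0,0,0,0],
    [0,-0.03,0,0,0,0],
    [0,0,0,0,0,0],
    [0,0,0,0,0,0],
    [0,0,0,0,0,0]
  ]
}}

```text
time_s: 15.5
ee_pos: [0.4971, 0.0762, 0.2681]
ee_rot: [[-0.075, -0.001, 0.997], [-0.997, -0.001, -0.075], [0.001, -1.0, -0.001]]
ft_force: [0.7, -4.6, -2.4]
width: 0.528
```

Run:
```python
from h import *
go([.4978,.0756,.26],-1.708); print(env.sense()['ft_torque'])
snap('wrist','w5')
z=load('w5')
w,c=gauge(z,proj(z,[[.5919,.0604,.1268]])[0]); cv2.imwrite('pics/d5.png',np.hstack([w]))
snap('side','s5')
im=cv2.imread('pics/s5.png'); cv2.imwrite('pics/c5.png',cv2.resize(im[200:310,270:420],None,fx=5,fy=5,interpolation=cv2.INTER_CUBIC))
```

```text
pos [0.4971 0.0762 0.2681] yaw -1.646 q6 1.577 F [ 0.7 -4.6 -2.4] w 0.528 t 15.5
tilt y-axis [-0.0012 -0.0012 -1.    ] units [0.02 0.32 0.03] wy units 0.59
[-1.08848343  0.15285053 -0.01252762]
```

View pics/d5.png

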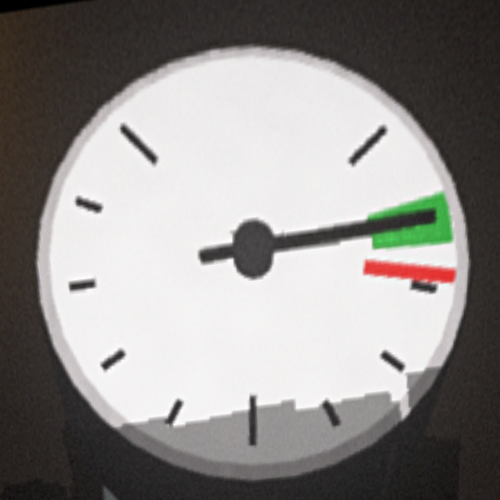

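View pics/c5.png

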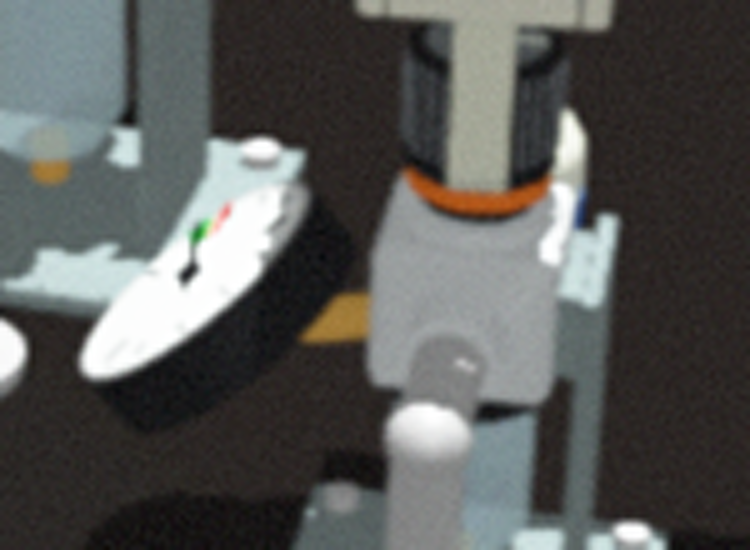

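Orange ring clearly visible at (480,195) in the side crop, and the needle is on the green. The TCP has risen 8.1 mm. Releasing now.

Request:
{"api": "send_rows", "payload": {
  "targets": [
    [0,0,0,0,0,0],
    [0,0,0,0,0,0],
    [0,0,0,0,0,0],
    [0,0,0,0,0,0],
    [0,0,0,0,0,0],
    [0,0,0,0,0,0],
    [0,0,0,0,0,0],
    [0,0,0,0,0,0]
  ],
  "jaw": 1
}}

```text
time_s: 16.4
ee_pos: [0.4973, 0.0768, 0.2688]
ee_rot: [[-0.076, -0.0, 0.997], [-0.997, 0.0, -0.076], [-0.0, -1.0, -0.0]]
ft_force: [-0.2, -0.7, -0.9]
width: 0.996
```

Request:
{"api": "send_rows", "payload": {
  "targets": [
    [0,-0.4,0,0,0,0],
    [0,-0.6,0,0,0,0],
    [0,-0.6,0,0,0,0],
    [0,-0.6,0,0,0,0],
    [0,-0.6,0,0,0,0],
    [0,-0.6,0,0,0,0],
    [0,-0.4,0,0,0,0],
    [0,0,0,0,0,0],
    [0,0,0,0,0,0]
  ]
}}

```text
time_s: 17.3
ee_pos: [0.4972, 0.0768, 0.3637]
ee_rot: [[-0.076, -0.0, 0.997], [-0.997, -0.0, -0.076], [0.0, -1.0, -0.0]]
ft_force: [1.1, 0.4, -0.1]
width: 0.996
```

Run:
```python
from h import *
go([.4978,.0756,.26],-1.708)
im,d=snap('wrist','w6')
z=load('w6')
w,c=gauge(z,proj(z,[[.5919,.0604,.1268]])[0])
im2,_=snap('side','s6'); m=env.camera_model('side')
for n in ['wax_jar','polishing_pad','cleaner_bottle']:
    print(n,[(r['centre'],round(r['score'],2)) for r in env.look_for(n,'side')[:1]])
u,v=proj(z,[[.4978,.0756,.222]])[0]; print('knob top px',u,v,'P',pt(z,d,u,v))
im=cv2.imread('pics/s6.png'); c=cv2.resize(im[200:310,270:380],(500,500),interpolation=cv2.INTER_CUBIC); cv2.imwrite('pics/c6.png',cv2.resize(np.hstack([w,c]),(800,400)))
```

```text
pos [0.4972 0.0768 0.3637] yaw -1.647 q6 1.578 F [ 1.1  0.4 -0.1] w 0.996 t 17.3
tilt y-axis [-0. -0. -1.] units [0.05 4.15 0.03] wy units 0.58
wax_jar [([325.9, 382.5], 0.61)]
polishing_pad [([261.7, 350.2], 0.84)]
cleaner_bottle [([382.5, 227.2], 0.62)]
knob top px 320.0645418666948 264.9599729669025 P [0.4976632  0.07560899 0.22153884]
```

View pics/c6.png

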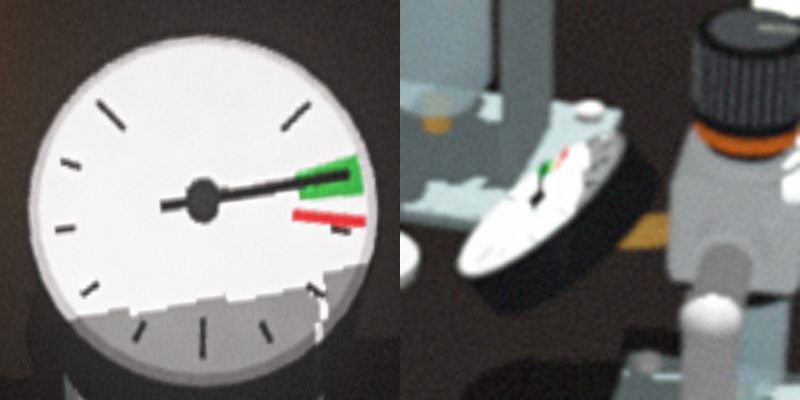

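View pics/s6.png

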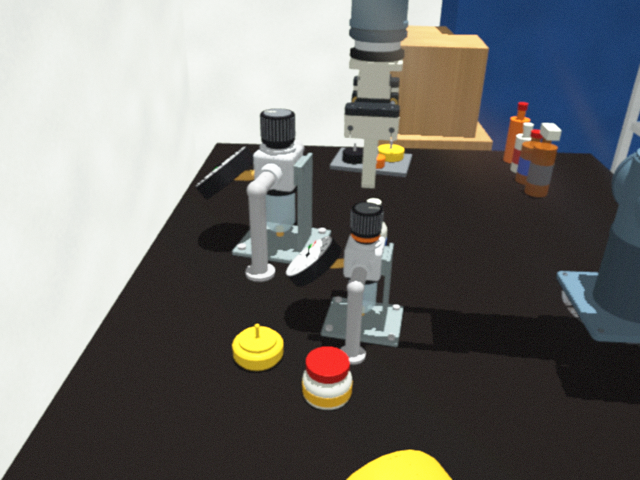

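The picture shows the knob up with its orange ring, the top at 0.2215 m, the needle on the green, and the gripper clear.

```bash
python3 -c "
from plant import env
print(env.sign_off())"
```

```text
the job is handed in; nothing more can be done
None
```

The regulator is set and locked: the needle is on the green band and the knob is fully up and released. I handed the job in at about 17.5 s; sign-off gives no verdict.

**What I did:** I chose the smaller regulator, gripped its knob and turned it clockwise about 3.1 rad to the middle of the green. I then pulled up lightly, with a wrist force of at most about 16 N. Rocking clockwise to about 0.29 rad found no mesh. Coming back, the teeth meshed just counter-clockwise of the starting angle, and the knob rose 8 mm. I opened the gripper and backed off 95 mm upward.

**Last checks:**
- **Knob:** its top measured 0.2215 m, against 0.222 m when locked, and the orange ring shows.
- **Needle:** it stands about 0.02–0.03 rad below the middle of the green (the limit is 0.12), and it never came near the red line.
- **Loose items:** the jar and the polishing pad stand where they did, within about 2–3 pixels in the side view. I never approached the bottle. The network's point for it moved from (378,204) to (382,227), which I put down to the regulator partly hiding it; I did not measure it again.

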